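# Open the fold-down writing flap onto its slide-out supports

## Task

Get the little writing cabinet on the motorhome desk ready for use: first pull both slide-out supports all the way out by their blue tabs, and only then swing the front flap down, under control and without letting it slam, until it lies flat on both supports. Leave the pepper mill, the flask and the mug standing where they are.

Things in the scene. Friction and masses are not known exactly. Their poses are not given: they have to be found in the camera images.
- cabinet: Fixed wooden writing cabinet, 300 mm wide, 175 mm deep, 240 mm high. Origin on the desk straight below the middle of the flap's hinge line, in the plane of the front face. x points from the front face into the cabinet (away from the robot at yaw 0), y to the left, z up. The base is 120 mm high (its drawer fronts do not open); above it the inside is open to the top.
- hinge_line (a point): Middle of the flap's hinge line, 120 mm above the desk in the cabinet's front face, level with the supports' tops. Inside, above this height, the space behind the flap is free back to pigeonholes that begin 105 mm behind the front face and are 211 mm high over the desk; back board 165 mm behind the face, side cheeks 138 to 150 mm either side, both 240 mm high.
- flap (a joint): Angle of the drop-front flap, rad: 0 = closed, leaning 0.30 rad back from vertical into the cabinet; 0.30 = vertical; 1.87 = horizontal, flat on the supports. Hinged at its lower edge, it swings towards the robot. A friction stay (0.42 N m) holds it at any angle, so it must be moved all the way; about 0.3 kg. A support left in stops it with its tab.
- flap_edge (a point): Middle of the flap's free (top) edge, half-way through its thickness. Light wooden board 260 mm wide, 12 mm thick, free edge 140 mm from the hinge line; its outer face (underside when open) passes through the hinge line, its inner face has a grey pad. No handle: a fingertip can reach behind the free edge from above.
- support_left (a joint): How far the left (+y of the cabinet) slide-out support is drawn out, in m: 0 = in, 0.09 = fully out at its stop. It slides straight out of the front along the cabinet's -x with about 2 N of friction. Bar 26 mm wide, 20 mm high, its top 120 mm above the desk, its centre line 100 mm left of the cabinet's middle.
- left_tab (a point): Middle of the top of the left support's upright blue pull tab, 155 mm above the desk. The tab stands at the front end of the bar: 10 mm thick (front to back), 40 mm wide, rising 35 mm above the bar's top. It stands 75 mm in front of the cabinet's front face when in and 165 mm when fully out; a fingertip fits behind it from above.
- support_right (a joint): The same for the right (-y) support, 100 mm right of the cabinet's middle: 0 = in, 0.09 = fully out.
- right_tab (a point): The same point on the right support's blue tab.
- pepper_mill: Loose light wooden pepper mill, 54 mm across, 150 mm high, origin at the centre of its foot. Bystander.
- flask: Loose steel drinking flask with a blue cap, 64 mm across, 170 mm high, origin at the centre of its foot. Bystander.
- mug: Loose white mug, 80 mm across plus handle, 92 mm high, origin at the centre of its foot. Bystander: it stands in front of the drawers and has room under the open flap, whose underside lies 120 mm above the desk.

How it is judged:
On the way, in this order (a step that is already met when the one before it is completed fails the run):
1. both supports are out (at least 80 of 90 mm) while the flap is still up (value of joint each of support_left, support_right above 0.08 m and value of joint flap below 0.8 rad), for 0.2 s.
2. the flap lies flat on the supports (value of joint each of support_left, support_right above 0.08 m and value of joint flap between 1.83 and 1.91 rad), for 0.2 s.
At the end, for the whole second after the job is handed in: Both supports are drawn out at least 80 of their 90 mm, the flap lies still and level on them (joint 1.83 to 1.91 rad, level is 1.87), and the pepper mill, flask and mug stand upright (all of step 2 and velocity of joint flap between -0.05 and 0.05 rad/s and angle between each of pepper_mill, flask, mug's own z axis and vertical below 0.15 rad); the robot touches nothing.
It fails at once if the flap is lowered past 1.2 rad while a support is not out (less than 75 mm) (value of joint flap above 1.2 rad and value of joint any of support_left, support_right below 0.075 m).
It fails at once if the flap slams (falls or is thrown faster than 3 rad/s) (velocity of joint flap above 3 rad/s).
It fails at once if a bystander is moved more than 30 mm or tipped (distance of any of pepper_mill, flask, mug from where it was at the start of the episode above 0.03 m or angle between any of pepper_mill, flask, mug's own z axis and vertical above 0.3 rad).
It also fails if it takes over 64 s, if anything falls off the work surface, if the arm or the gripper's body presses on something with over 40 N, if the wrist force passes 120 N, or if a joint passes its speed limit or range.

## Robot

A 6-joint arm with a two-finger parallel gripper is mounted at the origin on the work surface. World frame = base frame: x ahead of the robot, y to its left, z up, the work surface at z = 0. Lengths are in m, angles in rad, forces in N, time in s.
With the tool pointing down it reaches from about 0.325 to 1 m from the base axis. Payload 5.1 kg.
Tool frame: the origin (TCP) lies on the centre line of the jaws, within the pads' length; the fingertips stand ctrl.tips_ahead ahead of it and the grasp point (between the pads) lies 8 mm behind it (ctrl.tips_ahead is the distance from the TCP to the fingertips, in m); z points along the fingers, y is the direction in which the jaws open and shut (so a half turn about z gives the same grasp; the last joint's range is limited). The gripper opens to 85 mm and grips with 20 to 120 N. Pads are 22 mm wide; open, the fingers measure 114 mm over their backs; the gripper's body (76 mm by 85 mm) begins 54 mm behind the grasp point. The pads swing forward as they close: fully open they stand 13 mm farther back than shut.
Start: joints at [1.136, 0.124, 1.65, -0, 1.367, -0.083], TCP at [0.224, 0.61, 0.242] pointing down, gripper open.
Joint ranges: [-2.61, 2.61], [-1.02, 2.33], [0.03, 2.71], [-1.35, 4.49], [0.32, 2.68], [-2.91, 2.91]. Speed limits (rad/s): [2.57, 2.57, 3.14, 3.14, 3.14, 3.14].

## Interface

Orientations are given as a unit quaternion [w, x, y, z].
In Python, from rig import ctrl, imaging gives the robot as it stands.
- The arm moves only by the tool arm_command, never from a script. Its argument "series" is a list that holds one entry, the list of rows, each a list of 7 numbers: the opening, from -1 (shut) to 1 (fully open), so that 0 is half open, then the shift along the tool's x, y, z in m, then the turn, a rotation vector about the tool's x, y, z in rad. In form: [[[claw, x, y, z, wx, wy, wz], ...]]. A call has 1 to 12 rows; each row is the pose to reach, as a shift and turn from the pose measured when the call began, along the tool's axes at that moment; what a row does not reach only later rows make up. A row lasts 1/10 s, in which the tool goes at most 50 mm and 8.59 degrees, less where a joint would pass 70% of its speed; a pose out of reach is approached as far as the arm can. A call with a gripper value outside its range is refused whole. The fingers move at their own pace and stop on an object; "squeeze" is the grip in N (left out, the last holds). Time passes only in rows, so rows that repeat a pose let the fingers close. It gives the time, the measured TCP pose, the force and the opening at its end, in the units of the state.
- ctrl.state(): the state, without advancing time (a new reading comes with each control period).
- imaging.read_camera(name): name is "scene" or "top" or "wrist"; returns a dict with "pixels" (480x640x3 uint8, red, green, blue), "fov_y" (degrees; the focal length in pixels is half the picture's height over the tangent of half this angle, whatever the lens; pixels are square), "cx", "cy" (the principal point, pixels), "position" and "rotation" of the camera in the world. Camera axes: x right, y down, z forward; pixel columns grow to the right and rows downward; lengths in m; the calibration is good to about 2 mm. A picture is of the moment at which its call begins. There is no depth.
- ctrl.finish_job(): hands the job in, once; it reports no verdict.
The state is a dict: "t": time; "joints": joint angles; "qvel": joint speeds; "joint_torque": joint torques, N m; "position": TCP position; "tool_rot": TCP orientation; "ft_force": force on the tool from outside, world axes, zero at the start; "torque": the same for the moment, N m; "gripper_width": opening from 0.0 (shut) to 1.0 (fully open).
Only numpy, scipy, OpenCV 4.12 (cv2) and the standard library are available. Lean on these libraries where they do the work, as an engineer would, in place of code of your own. Each camera call takes 0.05 s, during which the arm holds its last target.

## Working session

There is one attempt and no reset: what is moved stays moved. The work goes in short steps, Python scripts to look and compute and a tool call to move; the robot and the scene stay as the last step left them, time stands still between calls to the robot, and variables do not carry over. Pictures are saved under pics/ and viewed, and the job is handed in when it is done.

Besides the shell and the picture viewer there is one more tool, called after "Call:" by a JSON object that holds its "method" and its "body". arm_command: Moves the arm, as the interface text tells. Its arguments: {"type":"object","properties":{"series":{"type":"array","items":{"type":"array","items":{"type":"array","items":{"type":"number"}}}},"squeeze":{"type":"number"}},"required":["series"]}

```bash
ls; mkdir -p pics
python3 - <<'E'
from rig import ctrl, imaging
import cv2
print(ctrl.state(), ctrl.tips_ahead)
for n in ["scene","top","wrist"]:
    c=imaging.read_camera(n); cv2.imwrite(f"pics/{n}0.png",c["pixels"][:,:,::-1])
    print(n,{k:v for k,v in c.items() if k!="pixels"})
E
```

```text
pics
{'t': 0.0, 'joints': array([ 1.13643014e+00,  1.24493128e-01,  1.65167634e+00,  1.64968595e-05,
        1.36746376e+00, -8.25668377e-02]), 'qvel': array([-1.46575327e-03, -5.00781541e-04, -5.21624908e-04, -6.24261738e-04,
        1.03748130e-03,  2.64845557e-05]), 'joint_torque': array([ 1.24485210e-03, -4.23628020e+01, -3.65447545e+01, -4.62551725e-05,
        6.85074949e-03,  4.45735566e-06]), 'position': array([0.22374025, 0.60966173, 0.24105935]), 'tool_rot': array([-2.68591891e-04,  1.74995559e-01,  9.84568694e-01, -9.84330833e-04]), 'ft_force': array([ 0.81721151, -0.47486797,  0.29817237]), 'torque': array([-0.07341163,  0.02304042,  0.00180279]), 'gripper_width': 0.9995365313461254} 0.011
scene {'fov_y': 52.10395659838838, 'cx': 318.7069332983546, 'cy': 233.99789095173344, 'position': array([ 0.80278259, -0.49010807,  1.08392384]), 'rotation': array([-0.26151896,  0.94719869,  0.17967436, -0.04625584])}
top {'fov_y': 55.53948967705948, 'cx': 319.6615319922964, 'cy': 238.6287353848068, 'position': array([0.49822466, 0.04096162, 1.20670655]), 'rotation': array([ 0.04189345, -0.69915444,  0.71269688, -0.03861556])}
wrist {'fov_y': 59.92359092546004, 'cx': 322.4156238071124, 'cy': 235.5652873615442, 'position': array([0.15291603, 0.63518501, 0.37285738]), 'rotation': array([0.12254742, 0.81066447, 0.56631442, 0.08422127])}
```

View pics/scene0.png

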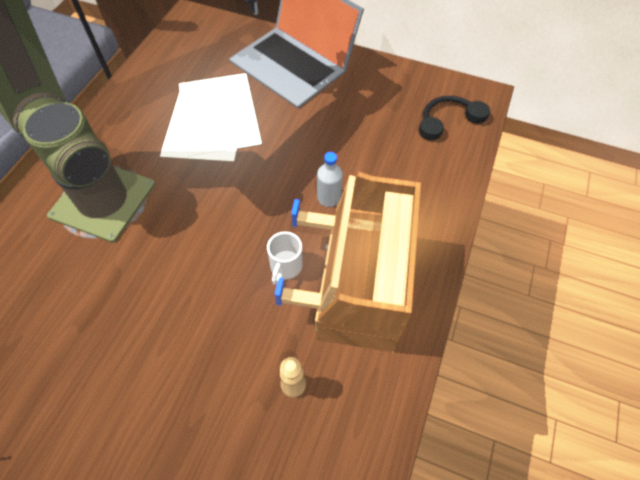

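View pics/top0.png

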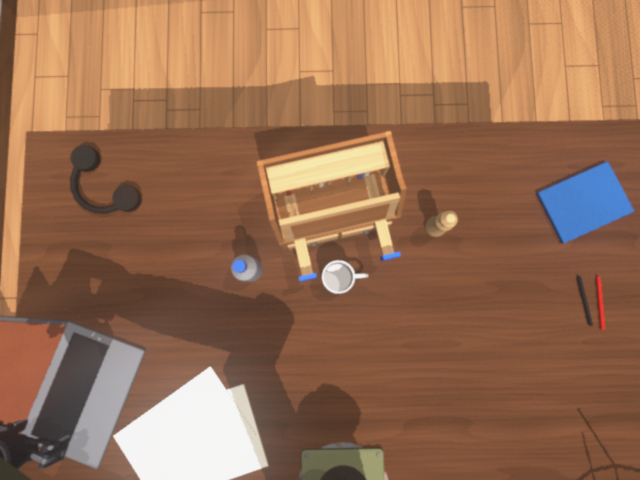

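The scene view shows the blue tabs at about (296,212) and (280,290). In the top view the left tab is at (307,276) and the right at (391,256). The mug is between them at (340,277), the flask at (245,267), the mill at (442,222), and the flap edge runs from about (280,222) to (398,198).

```bash
cat > h.py <<'E'
from rig import ctrl, imaging
import cv2, numpy as np
from scipy.spatial.transform import Rotation as R
def rot(q): return R.from_quat([q[1],q[2],q[3],q[0]]).as_matrix()
def f(c): return 240/np.tan(np.radians(c["fov_y"]/2))
def ray(c,u,v):
    d=rot(c["rotation"])@np.array([(u-c["cx"])/f(c),(v-c["cy"])/f(c),1]); return np.array(c["position"]),d
def plane(c,u,v,z):
    p,d=ray(c,u,v); return p+d*(z-p[2])/d[2]
def proj(c,P):
    q=rot(c["rotation"]).T@(np.array(P)-c["position"]); return np.array([c["cx"]+f(c)*q[0]/q[2],c["cy"]+f(c)*q[1]/q[2]])
def tri(rs):
    A=np.zeros((3,3));b=np.zeros(3)
    for p,d in rs:
        d=d/np.linalg.norm(d);M=np.eye(3)-np.outer(d,d);A+=M;b+=M@p
    return np.linalg.solve(A,b)
def blue(c,amin=20):
    h=cv2.cvtColor(c["pixels"],cv2.COLOR_RGB2HSV)
    m=cv2.inRange(h,(105,150,80),(130,255,255))
    n,l,s,ce=cv2.connectedComponentsWithStats(m)
    return [(s[i],ce[i],l==i) for i in range(1,n) if s[i][4]>amin]
E
python3 - <<'E'
from h import *
for n in ["scene","top"]:
    c=imaging.read_camera(n)
    for s,ce,m in blue(c):
        r=cv2.minAreaRect(np.argwhere(m)[:,::-1].astype(np.float32))
        print(n,s,ce.round(1),plane(c,*ce,0.15).round(3), cv2.boxPoints(r).round(1).tolist())
    x=(230,120,200,200) if n=="top" else (250,140,180,220)
    im=c["pixels"][x[1]:x[1]+x[3],x[0]:x[0]+x[2],::-1]
    k=3 if n=="top" else 2.7
    cv2.imwrite(f"pics/{n}z.png",cv2.resize(im,None,fx=k,fy=k,interpolation=cv2.INTER_CUBIC))
E
```

```text
scene [325 152  11  13  61] [329.9 158.8] [0.553 0.239 0.15 ] [[325.0, 152.0], [335.0, 152.0], [335.0, 164.0], [325.0, 164.0]]
scene [292 199   7  26  73] [294.9 211.1] [0.533 0.067 0.15 ] [[289.70001220703125, 223.1999969482422], [294.0, 198.60000610351562], [299.29998779296875, 199.60000610351562], [295.0, 224.1999969482422]]
scene [276 279   7  17  62] [279.3 287.2] [ 0.576 -0.12   0.15 ] [[275.1000061035156, 294.79998779296875], [279.1000061035156, 278.5], [283.3999938964844, 279.6000061035156], [279.29998779296875, 295.79998779296875]]
top [ 539  163   94   79 4215] [585.2 201.8] [ 0.694 -0.58   0.15 ] [[538.0999755859375, 192.60000610351562], [609.7999877929688, 160.10000610351562], [632.5999755859375, 210.60000610351562], [560.9000244140625, 243.10000610351562]]
top [383 253  17   7  56] [390.7 255.8] [ 0.576 -0.119  0.15 ] [[382.5, 256.1000061035156], [398.5, 252.10000610351562], [399.3999938964844, 255.39999389648438], [383.3999938964844, 259.3999938964844]]
top [234 261  11  11  96] [239.  265.8] [0.559 0.233 0.15 ] [[234.0, 261.0], [244.0, 261.0], [244.0, 271.0], [234.0, 271.0]]
top [300 274  16   7  52] [307.5 277. ] [0.53  0.075 0.15 ] [[299.6000061035156, 277.1000061035156], [314.70001220703125, 273.6000061035156], [315.3999938964844, 276.79998779296875], [300.29998779296875, 280.29998779296875]]
```

View pics/topz.png

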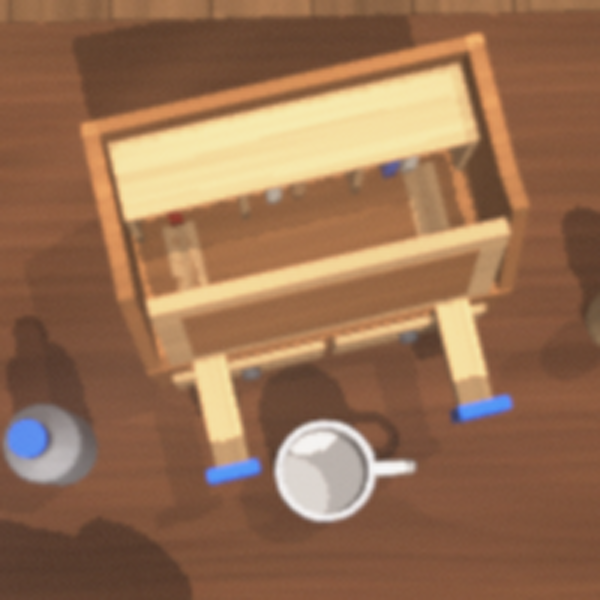

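View pics/scenez.png

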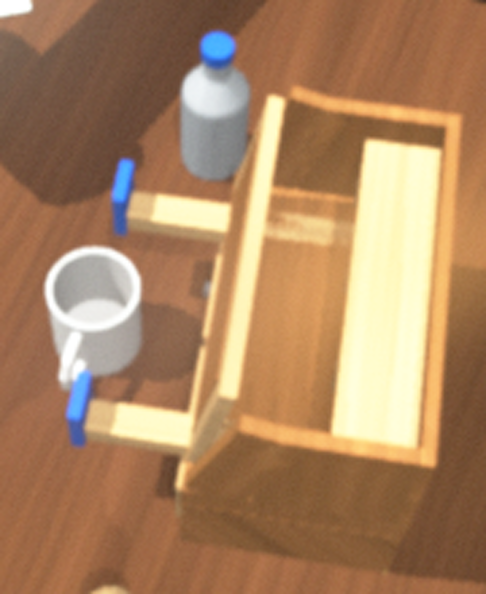

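```bash
cat >> h.py <<'E'
yaw=0.233
xh=np.array([np.cos(yaw),np.sin(yaw),0]); yh=np.array([-np.sin(yaw),np.cos(yaw),0]); zh=np.array([0,0,1.])
O=np.array([0.626,-0.005,0])
def W(x,y,z): return O+x*xh+y*yh+z*zh
def C(P): P=np.array(P)-O; return np.array([P@xh,P@yh,P[2]])
def go(P,yawy,s=None):
    "shift in tool axes & rotation vector to reach TCP at P, pointing down, tool y along angle yawy"
    s=s or ctrl.state(); T=rot(s["tool_rot"])
    y=np.array([np.cos(yawy),np.sin(yawy),0]); z=np.array([0,0,-1.]); x=np.cross(y,z)
    Rt=np.c_[x,y,z]
    return (T.T@(np.array(P)-s["position"])).round(4), R.from_matrix(T.T@Rt).as_rotvec().round(3)
E
python3 - <<'E'
from h import *
a,b=[imaging.read_camera(n) for n in("top","scene")]
s,c3=np.sin(.3),np.cos(.3)
# inner-upper edge corners of flap: outer face through hinge
ex,ez=.14*s,.12+.14*c3
for y in(.13,-.13): print("flap outer corner pred top/scene",proj(a,W(ex,y,ez)).round(1),proj(b,W(ex,y,ez)).round(1))
for u,v in((280.7,220.7),(399.3,196)): print(C(plane(a,u,v,.255)).round(3))
for n,z,u,v in(("mug",.092,338,277),("flaskcap",.17,239,265.8),("mill",.15,450,217)): 
  P=plane(a,u,v,z);print(n,P.round(3),C(P).round(3))
print("scene cap",plane(b,329.9,158.8,.165).round(3))
print("cheek tops pred",[proj(a,W(x,y,.24)).round(1) for x in(0,.175) for y in(.15,-.15)])
print(go(W(-.045,.1,.20),np.pi/2+yaw), go(W(-.045,.1,.20),yaw-np.pi/2), W(-.045,.1,.2))
E
```

```text
flap outer corner pred top/scene [278.4 225.8] [349.9 175.7]
flap outer corner pred top/scene [397.1 195.5] [334.8 286.6]
[0.051 0.123 0.255]
[ 0.039 -0.134  0.255]
mug [0.531 0.002 0.092] [-0.091  0.029  0.092]
flaskcap [0.558 0.229 0.17 ] [-0.012  0.244  0.17 ]
mill [ 0.664 -0.261  0.15 ] [-0.022 -0.258  0.15 ]
scene cap [0.557 0.228 0.165]
cheek tops pred [array([274.5, 247.7]), array([410.2, 212.9]), array([255.4, 170. ]), array([388.5, 136.5])]
(array([-0.4966, -0.3803,  0.0422]), array([-0.   , -0.   , -0.585])) (array([-0.4966, -0.3803,  0.0422]), array([-0.000e+00,  1.000e-03,  2.557e+00])) [0.55912624 0.08190742 0.2       ]
```

Run:
```python
from h import *
a=imaging.read_camera("top")
def q(cx,cy): return 230+(cx+.5)/3-.5,120+(cy+.5)/3-.5
P={k:plane(a,*q(*v),.24) for k,v in dict(BL=(83,126),BR=(484,34),FR=(527,205)).items()}
print({k:v.round(3) for k,v in P.items()})
d=P["BL"]-P["BR"];print(np.linalg.norm(d),np.arctan2(-d[0],d[1]))
d=P["BR"]-P["FR"];print(np.linalg.norm(d),np.arctan2(d[1],d[0]))
im=a["pixels"][190:290,270:410,::-1]
cv2.imwrite("pics/tz2.png",cv2.resize(im,None,fx=5.7,fy=5.7,interpolation=cv2.INTER_CUBIC))
```

```text
{'BL': array([0.78 , 0.177, 0.24 ]), 'BR': array([ 0.843, -0.116,  0.24 ]), 'FR': array([ 0.715, -0.143,  0.24 ])}
0.30009781683112857 0.21147010530105548
0.13060282509468124 0.20245047043993175
```

View pics/tz2.png

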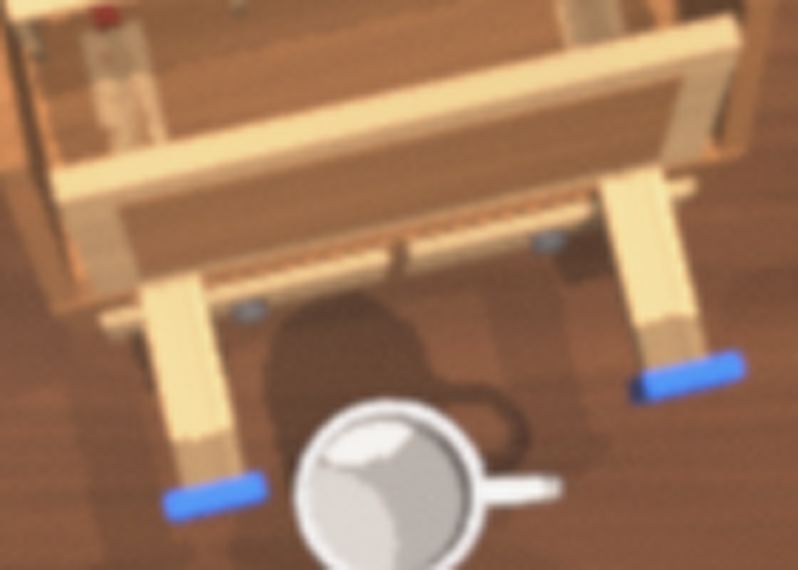

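```bash
sed -i 's/^yaw=.*/yaw=0.211/; s/^O=.*/O=np.array([0.640,-0.006,0])/' h.py
python3 - <<'E'
from h import *
a,b=[imaging.read_camera(n) for n in("top","scene")]
for u,v in((280.5,243.5),(400.7,216.7)):
  print("front base",C(plane(a,u,v,.12)).round(3))
for u,v in((307.5,277),(390.7,255.8)): print("tab",C(plane(a,u,v,.152)).round(3))
for u,v in((294.9,211.1),(279.3,287.2)): print("tab sc",C(plane(b,u,v,.14)).round(3))
for u,v in((280.2,222.5),(399.3,195.5)): print("flap",C(plane(a,u,v,.255)).round(3))
# scene back corners crop*2.7
for u,v in((462,117),(437,460)): print("back sc",C(plane(b,250+u/2.7,140+v/2.7,.24)).round(3))
for P in((-.045,.1),(-.05,-.1)): print(W(*P,.2))
print(go(W(-.052,.1,.20),np.pi/2+yaw))
E
```

```text
front base [0.004 0.147 0.12 ]
front base [ 0.001 -0.149  0.12 ]
tab [-0.09   0.102  0.152]
tab [-0.087 -0.097  0.152]
tab sc [-0.091  0.1    0.14 ]
tab sc [-0.088 -0.093  0.14 ]
flap [0.031 0.129 0.255]
flap [ 0.03  -0.129  0.255]
back sc [0.177 0.15  0.24 ]
back sc [ 0.177 -0.143  0.24 ]
[0.57505423 0.08235749 0.2       ]
[ 0.61205268 -0.11425409  0.2       ]
(array([-0.5055, -0.3782,  0.0423]), array([-0.   , -0.   , -0.563]))
```

Run:
```python
from h import *
print(go(W(-.06,.1,.245),np.pi/2+yaw), W(-.06,.1,.2))
```

```text
(array([-0.4988, -0.3825, -0.0027]), array([-0.   , -0.   , -0.563])) [0.5603869  0.07921593 0.2       ]
```

Call:
{"method": "arm_command", "body": {"series": [[[-1, -0.03, -0.02, -0.01, 0, 0, -0.1], [-1, -0.06, -0.05, -0.01, 0, 0, -0.2], [-1, -0.1, -0.08, -0.01, 0, 0, -0.3], [-1, -0.14, -0.11, -0.01, 0, 0, -0.4], [-1, -0.18, -0.14, -0.01, 0, 0, -0.5], [-1, -0.22, -0.17, -0.01, 0, 0, -0.563], [-1, -0.26, -0.2, -0.01, 0, 0, -0.563], [-1, -0.3, -0.23, -0.01, 0, 0, -0.563], [-1, -0.34, -0.26, -0.01, 0, 0, -0.563], [-1, -0.38, -0.29, -0.01, 0, 0, -0.563], [-1, -0.42, -0.32, -0.01, 0, 0, -0.563], [-1, -0.46, -0.35, -0.01, 0, 0, -0.563]]], "squeeze": 40}}

```text
t: 1.7
position: [0.5361, 0.1211, 0.2527]
tool_rot: [0.0, -0.105, 0.994, 0.0]
ft_force: [0.2, -0.1, 0.2]
gripper_width: -0.002
```

Run:
```python
from h import *
s=ctrl.state();print(s["t"],s["position"],C(s["position"]),s["joints"].round(2),s["gripper_width"],s["ft_force"].round(1))
print(go(W(-.06,.1,.2),np.pi/2+yaw))
```

```text
1.7 [0.53605973 0.12113381 0.2527194 ] [-0.07500845  0.14608326  0.2527194 ] [ 0.12 -0.11  1.86  0.    1.38 -1.66] -0.0015988700704715516 [ 0.2 -0.1  0.2]
(array([-0.015 , -0.0461,  0.0527]), array([ 0.   ,  0.001, -0.   ]))
```

Call:
{"method": "arm_command", "body": {"series": [[[-1, -0.01, -0.03, 0.02, 0, 0, 0], [-1, -0.015, -0.046, 0.05, 0, 0, 0], [-1, -0.015, -0.046, 0.07, 0, 0, 0], [-1, -0.015, -0.046, 0.085, 0, 0, 0], [-1, -0.015, -0.046, 0.085, 0, 0, 0]]]}}

```text
t: 2.2
position: [0.5588, 0.0793, 0.165]
tool_rot: [-0.002, -0.105, 0.994, 0.0]
ft_force: [0.5, 0.3, -0.3]
gripper_width: -0.001
```

Run:
```python
from h import *
s=ctrl.state();print(s["t"],C(s["position"]),s["ft_force"].round(1))
for n in("scene","wrist","top"):
    c=imaging.read_camera(n); im=c["pixels"][:,:,::-1]
    if n!="wrist": im=cv2.resize(im[140:340,210:430],None,fx=3,fy=3)
    cv2.imwrite(f"pics/{n}1.png",im)
```

```text
2.2 [-0.06149632  0.10043953  0.16504434] [ 0.5  0.3 -0.3]
```

View pics/scene1.png

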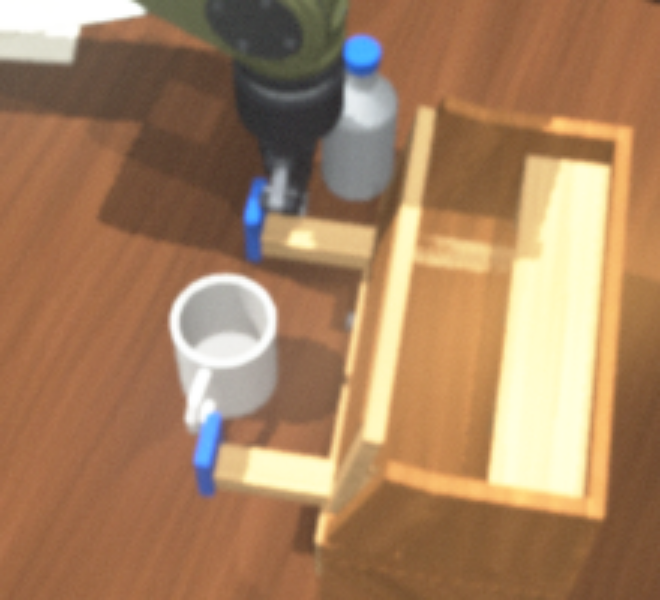

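View pics/wrist1.png

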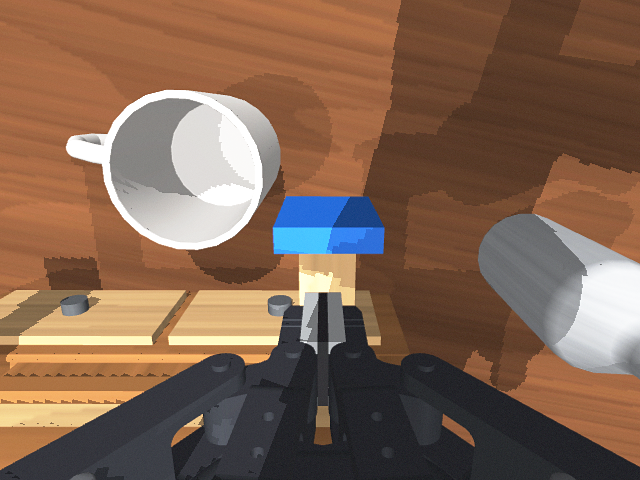

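Wrist view: the fingers stand over the bar behind the left tab (tab at about (328,225), fingertips at (322,300)) and clear of the mug. Lowering and pulling.

Call:
{"method": "arm_command", "body": {"series": [[[-1, 0, 0, 0.015, 0, 0, 0], [-1, 0, 0, 0.025, 0, 0, 0], [-1, 0.01, 0, 0.025, 0, 0, 0], [-1, 0.02, 0, 0.025, 0, 0, 0], [-1, 0.03, 0, 0.025, 0, 0, 0], [-1, 0.04, 0, 0.025, 0, 0, 0], [-1, 0.05, 0, 0.025, 0, 0, 0], [-1, 0.06, 0, 0.025, 0, 0, 0], [-1, 0.07, 0, 0.025, 0, 0, 0], [-1, 0.08, 0, 0.025, 0, 0, 0], [-1, 0.085, 0, 0.025, 0, 0, 0]]]}}

```text
t: 3.45
position: [0.4773, 0.0619, 0.1443]
tool_rot: [0.002, -0.106, 0.994, 0.0]
ft_force: [2.4, 1.7, -0.6]
gripper_width: 0.004
```

```bash
cat > st.py <<'E'
from h import *
s=ctrl.state();print(s["t"],C(s["position"]).round(4),s["ft_force"].round(1))
c=imaging.read_camera("top");b=imaging.read_camera("scene")
for n,c,z in(("top",c,.152),("scene",b,.14)):
    for _,ce,_ in blue(c):
        p=C(plane(c,*ce,z))
        if p[0]>-.3 and abs(p[1])<.15: print(n,p.round(3))
E
python3 st.py
```

```text
3.45 [-0.1449  0.1005  0.1443] [ 2.4  1.7 -0.6]
top [-0.087 -0.097  0.152]
scene [-0.159  0.076  0.14 ]
scene [-0.087 -0.096  0.14 ]
```

Call:
{"method": "arm_command", "body": {"series": [[[-1, 0.005, 0, 0.003, 0, 0, 0], [-1, 0.008, 0, 0.003, 0, 0, 0], [-1, 0.011, 0, 0.003, 0, 0, 0], [-1, 0.011, 0, 0.003, 0, 0, 0], [-1, 0.011, 0, 0.003, 0, 0, 0]]]}}

```text
t: 4.05
position: [0.4749, 0.0608, 0.1433]
tool_rot: [0.014, -0.105, 0.994, 0.001]
ft_force: [32.2, 8.6, -14.7]
gripper_width: 0.001
```

```bash
python3 st.py
```

```text
4.05 [-0.1475  0.0999  0.1433] [ 32.2   8.6 -14.7]
top [-0.087 -0.097  0.152]
scene [-0.161  0.076  0.14 ]
scene [-0.087 -0.096  0.14 ]
```

Call:
{"method": "arm_command", "body": {"series": [[[-1, -0.015, 0, 0, 0, 0, 0], [-1, -0.02, 0, -0.03, 0, 0, 0], [-1, -0.02, 0, -0.06, 0, 0, 0], [-1, -0.04, -0.04, -0.07, 0, 0, 0], [-1, -0.06, -0.08, -0.07, 0, 0, 0], [-1, -0.075, -0.12, -0.07, 0, 0, 0], [-1, -0.088, -0.16, -0.07, 0, 0, 0], [-1, -0.088, -0.2, -0.07, 0, 0, 0], [-1, -0.088, -0.2, -0.05, 0, 0, 0], [-1, -0.088, -0.2, -0.03, 0, 0, 0], [-1, -0.088, -0.2, -0.03, 0, 0, 0]]]}}

```text
t: 5.25
position: [0.5994, -0.1164, 0.1716]
tool_rot: [0.01, -0.105, 0.994, 0.002]
ft_force: [-0.3, 0.4, 0.5]
gripper_width: -0.004
```

```bash
python3 st.py
python3 - <<'E'
from h import *
print(go(W(-.058,-.1,.14),np.pi/2+yaw))
c=imaging.read_camera("wrist"); cv2.imwrite("pics/w2.png",c["pixels"][:,:,::-1])
E
```

```text
5.25 [-0.0628 -0.0995  0.1716] [-0.3  0.4  0.5]
top [-0.163  0.103  0.152]
(array([-0.002 , -0.0001,  0.0354]), array([-0.001,  0.025, -0.   ]))
```

View pics/w2.png

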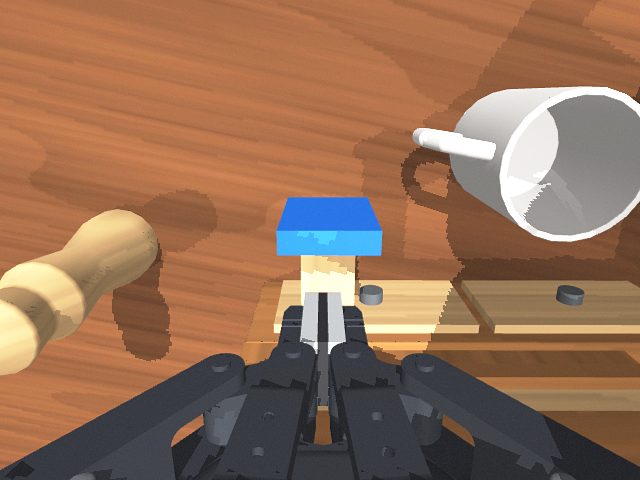

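Call:
{"method": "arm_command", "body": {"series": [[[-1, 0, 0, 0.016, 0, 0.025, 0], [-1, 0, 0, 0.03, 0, 0.025, 0], [-1, 0.01, 0, 0.03, 0, 0.025, 0], [-1, 0.02, 0, 0.03, 0, 0.025, 0], [-1, 0.03, 0, 0.03, 0, 0.025, 0], [-1, 0.04, 0, 0.03, 0, 0.025, 0], [-1, 0.05, 0, 0.03, 0, 0.025, 0], [-1, 0.06, 0, 0.03, 0, 0.025, 0], [-1, 0.07, 0, 0.03, 0, 0.025, 0], [-1, 0.08, 0, 0.03, 0, 0.025, 0], [-1, 0.085, 0, 0.03, 0, 0.025, 0], [-1, 0.087, 0, 0.03, 0, 0.025, 0]]]}}

```text
t: 6.6
position: [0.5174, -0.135, 0.1446]
tool_rot: [0.001, -0.105, 0.994, -0.001]
ft_force: [1.8, 0.7, 0.5]
gripper_width: 0.002
```

```bash
python3 st.py
```

```text
6.6 [-0.1469 -0.1005  0.1446] [1.8 0.7 0.5]
top [-0.163  0.103  0.152]
```

Call:
{"method": "arm_command", "body": {"series": [[[-1, 0.003, 0, 0.002, 0, 0, 0], [-1, 0.006, 0, 0.002, 0, 0, 0], [-1, 0.008, 0, 0.002, 0, 0, 0], [-1, 0.008, 0, 0.002, 0, 0, 0]]]}}

```text
t: 7.1
position: [0.5166, -0.1352, 0.1439]
tool_rot: [0.011, -0.105, 0.994, -0.001]
ft_force: [27.3, 5.9, -8.5]
gripper_width: -0.001
```

```bash
python3 st.py
```

```text
7.1 [-0.1477 -0.1005  0.1439] [27.3  5.9 -8.5]
top [-0.163  0.103  0.152]
```

Call:
{"method": "arm_command", "body": {"series": [[[-1, -0.015, 0, 0, 0, 0.02, 0], [-1, -0.02, 0, -0.04, 0, 0.02, 0], [-1, -0.02, 0, -0.08, 0, 0.02, 0], [-1, -0.02, 0.01, -0.12, 0, 0.02, 0], [-1, -0.03, 0.03, -0.156, 0, 0.02, 0], [-1, -0.06, 0.05, -0.16, 0, 0.02, 0], [-1, -0.1, 0.07, -0.16, 0, 0.02, 0], [-1, -0.14, 0.09, -0.16, 0, 0.02, 0], [-1, -0.18, 0.1, -0.16, 0, 0.02, 0], [-1, -0.21, 0.1, -0.16, 0, 0.02, 0], [-1, -0.228, 0.1, -0.16, 0, 0.02, 0], [-1, -0.228, 0.1, -0.16, 0, 0.02, 0]]]}}

```text
t: 8.4
position: [0.7162, 0.0107, 0.3056]
tool_rot: [-0.001, -0.105, 0.994, -0.002]
ft_force: [-0.5, -0.5, 0.3]
gripper_width: -0.002
```

```bash
python3 st.py
python3 - <<'E'
from h import *
print(go(W(.08,-.0,.24),np.pi/2+yaw))
for n in("wrist","scene"):
    c=imaging.read_camera(n); im=c["pixels"][:,:,::-1]
    if n!="wrist": im=cv2.resize(im[140:340,210:430],None,fx=3,fy=3)
    cv2.imwrite(f"pics/{n}3.png",im)
E
```

```text
8.4 [0.078  0.0004 0.3056] [-0.5 -0.5  0.3]
scene [-0.164  0.098  0.14 ]
scene [-0.165 -0.094  0.14 ]
(array([-0.0037,  0.0002,  0.0666]), array([-0.004, -0.002, -0.001]))
```

View pics/wrist3.png

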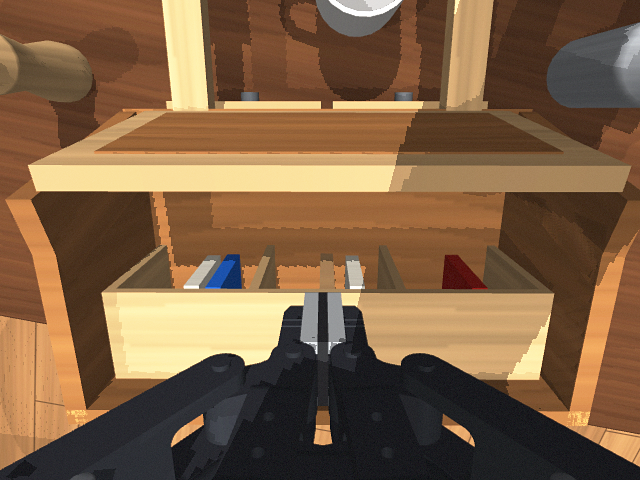

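View pics/scene3.png

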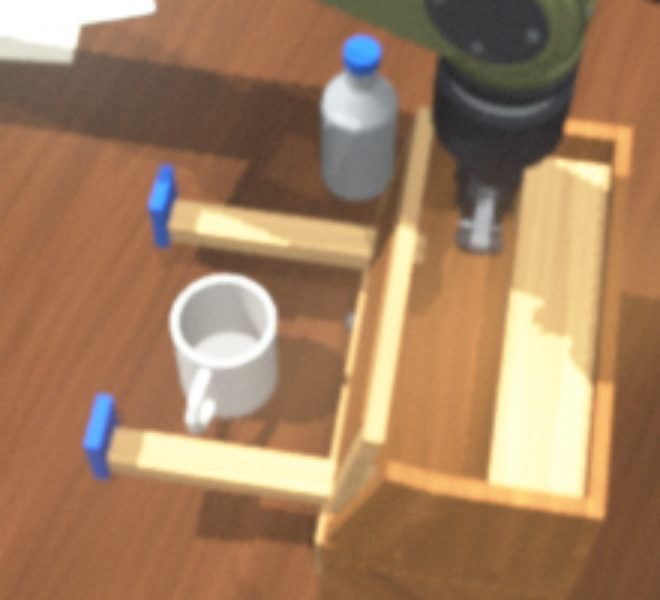

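Both tabs now read −0.164/−0.165 m, so they are out equally and at their stops. The fingertips at (322,295) in the wrist view are behind the flap edge, which is at row 178, and clear of the pigeonholes.

Call:
{"method": "arm_command", "body": {"series": [[[-1, -0.002, 0, 0.03, 0, 0, 0], [-1, -0.002, 0, 0.055, 0, 0, 0], [-1, -0.002, 0, 0.069, 0, 0, 0], [-1, -0.002, 0, 0.069, 0, 0, 0], [-1, 0.01, 0, 0.069, 0, 0, 0], [-1, 0.02, 0, 0.069, 0, 0, 0], [-1, 0.03, 0, 0.069, 0, 0, 0], [-1, 0.04, 0, 0.069, 0, 0, 0], [-1, 0.05, 0, 0.069, 0, 0, 0], [-1, 0.06, 0, 0.069, 0, 0, 0], [-1, 0.07, 0, 0.069, 0, 0, 0]]]}}

```text
t: 9.7
position: [0.6458, -0.0052, 0.2399]
tool_rot: [0.001, -0.105, 0.994, -0.002]
ft_force: [3.8, 0.4, 3.2]
gripper_width: 0.001
```

```bash
python3 st.py
python3 - <<'E'
from h import *
c=imaging.read_camera("scene"); im=c["pixels"][:,:,::-1]
im=cv2.resize(im[140:340,210:430],None,fx=3,fy=3)
cv2.imwrite(f"pics/s4.png",im)
E
```

```text
9.7 [ 0.0058 -0.0005  0.2399] [3.8 0.4 3.2]
scene [-0.164  0.098  0.14 ]
scene [-0.165 -0.094  0.14 ]
```

View pics/s4.png

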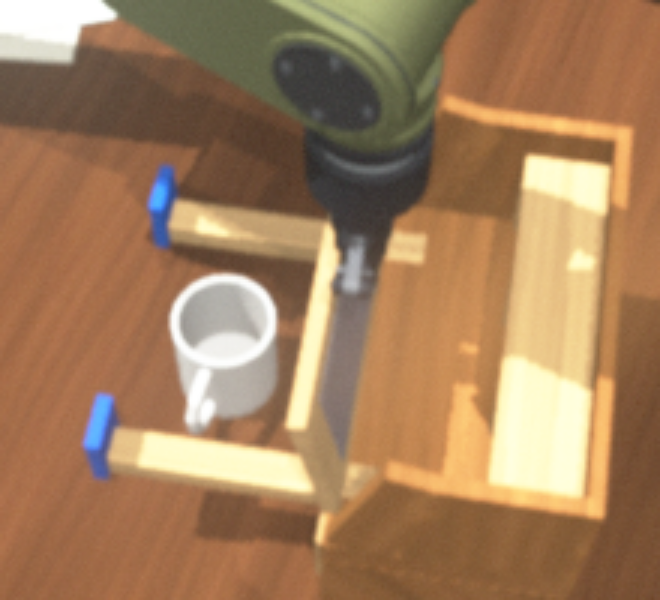

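The flap is following, now just past vertical with the fingertips behind its edge at about (352,285). Continuing along the arc.

Call:
{"method": "arm_command", "body": {"series": [[[-1, 0.01, 0, 0, 0, 0, 0], [-1, 0.02, 0, 0, 0, 0, 0], [-1, 0.03, 0, 0.001, 0, 0, 0], [-1, 0.042, 0, 0.003, 0, 0, 0], [-1, 0.051, 0, 0.008, 0, 0, 0], [-1, 0.06, 0, 0.013, 0, 0, 0], [-1, 0.068, 0, 0.019, 0, 0, 0], [-1, 0.075, 0, 0.026, 0, 0, 0], [-1, 0.082, 0, 0.033, 0, 0, 0], [-1, 0.089, 0, 0.041, 0, 0, 0], [-1, 0.094, 0, 0.05, 0, 0, 0]]]}}

```text
t: 10.95
position: [0.5517, -0.0252, 0.1878]
tool_rot: [-0.002, -0.105, 0.995, -0.002]
ft_force: [-0.7, 0.0, 3.5]
gripper_width: 0.002
```

```bash
python3 st.py
python3 - <<'E'
from h import *
c=imaging.read_camera("scene"); im=c["pixels"][:,:,::-1]
im=cv2.resize(im[140:340,210:430],None,fx=3,fy=3)
cv2.imwrite(f"pics/s5.png",im)
E
```

```text
10.95 [-0.0904 -0.0003  0.1878] [-0.7  0.   3.5]
top [-0.163 -0.107  0.152]
top [-0.163  0.106  0.152]
scene [-0.165 -0.094  0.14 ]
```

View pics/s5.png

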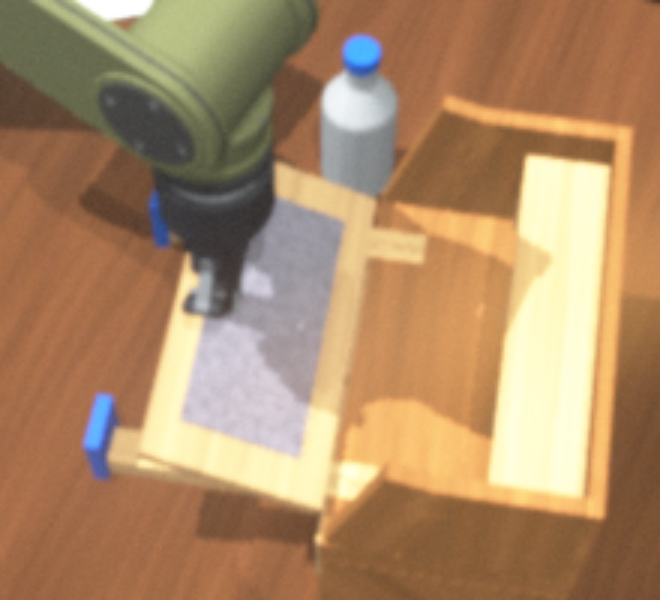

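The flap is most of the way down (about 65° past vertical) with the fingertips on its inner face at (210,300). Pressing it down the rest of the way gently.

Call:
{"method": "arm_command", "body": {"series": [[[-1, 0.004, 0, 0.008, 0, 0, 0], [-1, 0.007, 0, 0.016, 0, 0, 0], [-1, 0.009, 0, 0.024, 0, 0, 0], [-1, 0.011, 0, 0.032, 0, 0, 0], [-1, 0.013, 0, 0.038, 0, 0, 0], [-1, 0.013, 0, 0.042, 0, 0, 0], [-1, 0.013, 0, 0.045, 0, 0, 0], [-1, 0.013, 0, 0.046, 0, 0, 0]]]}}

```text
t: 11.9
position: [0.5378, -0.0283, 0.143]
tool_rot: [-0.004, -0.105, 0.994, -0.002]
ft_force: [-10.1, 0.0, 18.5]
gripper_width: 0.0
```

```bash
python3 st.py
```

```text
11.9 [-0.1046 -0.0004  0.143 ] [-10.1   0.   18.5]
top [-0.163 -0.105  0.152]
top [-0.163  0.104  0.152]
scene [-0.165 -0.094  0.14 ]
```

The tip is at 0.132 m, the height of the flap's inner face when level, with 18 N of reaction force, so the flap is on its supports. Holding briefly, then lifting off.

Call:
{"method": "arm_command", "body": {"series": [[[-1, 0, 0, 0, 0, 0, 0], [-1, 0, 0, 0, 0, 0, 0], [-1, 0, 0, 0, 0, 0, 0], [-1, -0.002, 0, -0.005, 0, 0, 0], [-1, -0.002, 0, -0.03, 0, 0, 0], [-1, -0.002, 0, -0.07, 0, 0, 0], [-1, 0, 0, -0.11, 0, 0, 0], [-1, 0.02, 0, -0.14, 0, 0, 0], [-1, 0.05, 0, -0.15, 0, 0, 0], [-1, 0.09, 0, -0.15, 0, 0, 0], [-1, 0.12, 0, -0.15, 0, 0, 0], [-1, 0.12, 0, -0.15, 0, 0, 0]]]}}

```text
t: 13.2
position: [0.4196, -0.0528, 0.294]
tool_rot: [-0.004, -0.104, 0.995, -0.002]
ft_force: [0.4, -0.0, 0.3]
gripper_width: -0.0
```

```bash
python3 st.py
python3 - <<'E'
from h import *
for n in("scene","top"):
    c=imaging.read_camera(n); im=c["pixels"][:,:,::-1]
    if n=="scene":
        print("edge pred (flat, top face)",[proj(c,W(-.14,y,.132)).round(1)-[210,140] for y in(.13,-.13)], [proj(c,W(-.14,y,.120)).round(1)-[210,140] for y in(.13,-.13)])
    im=cv2.resize(im[140:400,210:500],None,fx=2.7,fy=2.3) if n=="top" else cv2.resize(im[140:340,210:430],None,fx=3,fy=3)
    cv2.imwrite(f"pics/{n}6.png",im)
E
```

```text
13.2 [-0.2254  0.0004  0.294 ] [ 0.4 -0.   0.3]
top [-0.163 -0.098  0.152]
top [-0.163  0.104  0.152]
scene [-0.165  0.1    0.14 ]
scene [-0.166 -0.094  0.14 ]
edge pred (flat, top face) [array([66.9, 59.7]), array([ 41.5, 160.9])] [array([67.3, 62.6]), array([ 42.1, 163.2])]
```

View pics/scene6.png

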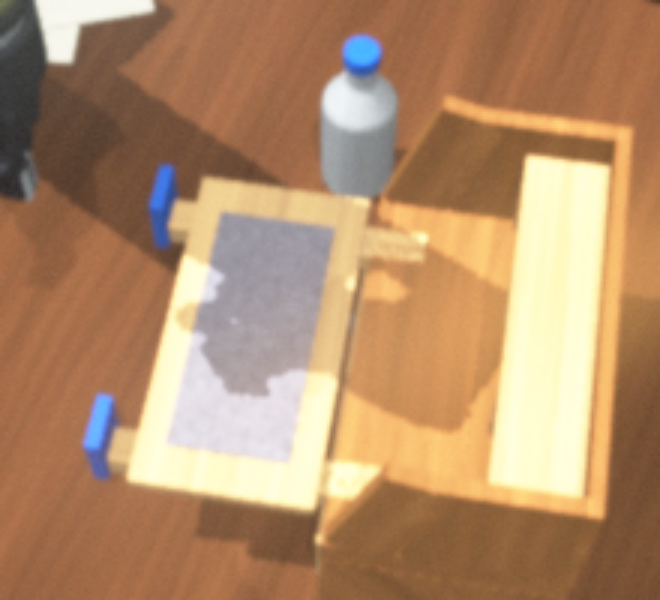

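View pics/top6.png

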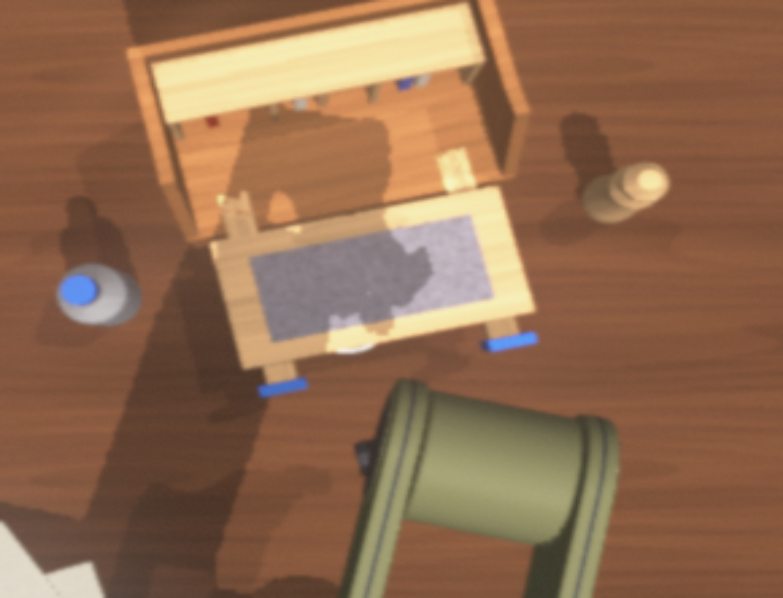

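The flap's free corners appear at (204,180) and (130,483), and I predicted (201,179) and (125,483) for a level flap. The mug rim shows under the edge where it stood, and the flask and mill are upright and unmoved. Handing in.

```bash
python3 -c "
from rig import ctrl
print(ctrl.finish_job())"
```

```text
the job is handed in; nothing more can be done
None
```

I pulled both supports out by their tabs until they reached their stops. I then lowered the flap slowly onto them with the closed fingertips, moved the arm clear and handed the job in at about 13 s of the 64 s allowed. The hand-in reports no verdict.

**Supports:** Both tabs measure 163–166 mm in front of the cabinet face, against 165 mm when fully out. The wrist force rose to about 30 N at each stop. The tabs started about 87–90 mm out by my measurement, rather than the 75 mm given, so the travel was about 75 mm.

**Flap:** At the last press the fingertips stood at 0.132 m with about 18 N upward force, which is the height of a level flap. In the final scene picture its free corners lie within 2 px of where a level flap's would be. The flap's speed was not measured. I moved the fingertips at about 0.1 m/s, roughly 0.9 rad/s at the flap against the limit of 3.

**Bystanders:** In the last pictures the flask and pepper mill stand upright and look unmoved. Only the mug's rim shows, under the flap edge where the mug stood. I judged all three by eye and did not measure them again.

**Camera disagreement:** The top and scene cameras differed by up to about 10 mm on the right tab's sideways position. It had no effect on the pull.

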